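# Pack the last sediment jar and click the case shut

### The job

Take the sample jar from the white tray (the one that matches the jar already in the case) and stand it in the empty pocket of the grey transport case. Then swing the case's hinged lid over and press down its free edge above the spring catch, gently and by feel, until it clicks home and stays shut; too hard a push cracks the case. Leave the tray's other two containers, the amber bottle and the spatula where they are.

Things in the scene. Friction and masses are not known exactly. Their poses are not given: they have to be found in the camera images.
- jar: The sample jar to pack: clear, round, 38 mm in diameter, dark mud inside, white 40 mm screw cap (its top 14 mm), 55 mm tall, 40 to 90 g. It stands on the white tray (110 x 270 x 6 mm) in any of three places 85 mm apart in a row, beside squat_jar and vial. Origin: centre of its underside, z up.
- jar_b: An identical jar already standing in the other pocket of the case. Origin: centre of its underside. It stays there.
- case: Fixed grey case, 204 mm along its x (parallel to the hinge), 130 mm along y, base walls 60 mm high. Origin: centre of underside, z up. Foam (top 30 mm up) has two round pockets 46 mm wide, 20 mm deep: x = +45 mm empty, -45 mm jar_b; 25 mm free beside each jar. Around the base sits a rim frame with hinge, lid and catch (see lid). The robot cracks the case, rim, lid or catch by pushing with over 25 N.
- pocket (a point): Centre of the floor of the empty pocket, 10 mm above the underside of the case: the jar's origin belongs here. z up.
- lid (a joint): Lid angle, rad: 0 shut, 1.57 upright, starts leaning back at 1.75 to 2.1 (stop 2.15). Plate 204 x 137.5 x 8 mm, stiff hinge: stays where left, swings under 1 to 3 N at its edge. Hinge line parallel to the case's x, at y = +65 mm; shut, the lid lies on the rim towards -y, its top 8 mm above the rim. From about 0.07 to 0.03 the catch resists; at about 0.02 it clicks over and pulls it to 0.
- squat_jar: Bystander on the tray: wide flat jar, 56 mm across, 34 mm tall. Origin: centre of underside.
- vial: Bystander on the tray: slim vial, 22 mm across, 66 mm tall. Origin: centre of underside.
- dropper: Bystander: amber glass bottle, 44 mm across, 90 mm tall, beyond the gap between tray and case. Origin: centre of underside.
- spatula: Bystander: flat lab spatula, 180 mm long, lying on the bench between tray and case. Origin within it.
- rim_mid (a point): Reference point only, fixed to the base: 79 mm above the middle of the case's underside, the middle setting of the rim. The rim frame can be set higher or lower and is clamped at an unknown height: its true top edge (and with it hinge, lid and catch) lies anywhere within 12 mm above or below this point.
- catch (a point): Middle of the roller catch in the -y wall, at y = -78 mm of the case, under the lid's free edge, at the middle setting of the rim (so also up to 12 mm off in height); parts stick out to y = -91 mm, below the rim. It resists the lid's edge with 8 to 18 N at its peak, unlike from case to case, then lets go suddenly. Press the lid down right above, within 20 mm of its free edge.
Mind the look-alikes: they are no part of the job. Leave any purple look-alike of the case alone.

How it is judged:
By the outcome, as a careful person would: the job done as asked, in the order asked, and still so for the second after the job is handed in, with the robot touching nothing.
It also fails if it takes over 72 s, if anything falls off the work surface, if the arm or the gripper's body presses on something with over 40 N, if the wrist force passes 120 N, or if a joint passes its speed limit or range.

### The arm

A 7-joint arm with a two-finger parallel gripper is mounted at the origin on the work surface. World frame = base frame: x ahead of the robot, y to its left, z up, the work surface at z = 0. Lengths are in m, angles in rad, forces in N, time in s.
With the tool pointing down it reaches from about 0.425 to 0.95 m from the base axis. Payload 4.7 kg.
Tool frame: the origin (TCP) lies at the very end of the fingers, on their centre line; the grasp point (between the pads) lies 19 mm behind it (bot.grip_depth is the distance from the TCP to the grasp point, in m); z points along the fingers, y is the direction in which the jaws open and shut (so a half turn about z gives the same grasp; the last joint's range is limited). The gripper opens to 87 mm and grips with 3 to 60 N. Pads are 19 mm wide; open, the fingers measure 117 mm over their backs; the gripper's body (75 mm by 190 mm) begins 51 mm behind the grasp point.
Start: joints at [-1.327, 0.469, -0.049, 1.532, 0.024, 1.141, -0.082], TCP at [0.182, 0.65, 0.223] pointing down, gripper open.
Joint ranges: [-2.59, 2.59], [-0.33, 1.99], [-1.39, 1.29], [0.1, 2.45], [-1.04, 4.18], [0.21, 1.99], [-2.66, 2.66]. Speed limits (rad/s): [2.57, 2.57, 3.14, 3.14, 3.14, 3.14, 3.14].

### API

Orientations are given as a rotation vector (axis times angle).
In Python, from workcell import bot gives the robot as it stands.
- The arm moves only by the shell command python3 -m creep 'ROWS' [FORCE]. ROWS is JSON, a list of rows, each an object of numbers: "claw": the opening, from -1 (shut) to 1 (fully open); "dx", "dy", "dz": the shift along the tool's x, y, z in cm; "rx", "ry", "rz": the turn, a rotation vector about the tool's x, y, z in rad. A call has 1 to 12 rows; each row shifts and turns the pose as measured when the row begins, along the tool's axes as they then stand; what a row does not reach is not made up. A row lasts 1/12 s, in which the tool goes at most 41.7 mm and 7.16 degrees, less where a joint would pass 70% of its speed; a pose out of reach is approached as far as the arm can. A call is refused whole if a number of a shift passes 4.17 or a number of a turn 0.125, either way. A call with a gripper value outside its range is refused whole. The fingers move at their own pace and stop on an object; FORCE is the grip in N (left out, the last holds). Time passes only in rows, so rows that do not move let the fingers close. It gives the time, the measured TCP pose, the force and the opening at its end, in the units of the state.
- bot.get_state(): the state, without advancing time (a new reading comes with each control period).
- bot.read_camera(name): name is "side" or "top" or "wrist"; returns a dict with "pixels" (480x640x3 uint8, red, green, blue), "intrinsics" (3x3 intrinsics, pixels), "rvec" (rotation vector, rad) and "tvec" (3), from world to camera coordinates, as OpenCV has them; the wrist camera has in their place "hand_eye" (4x4, takes a point from camera to tool coordinates, whose origin is the TCP and whose axes are the flange's). Camera axes: x right, y down, z forward; pixel columns grow to the right and rows downward; lengths in m; the calibration is good to about 2 mm. A picture is of the moment at which its call begins: read the wrist's pose just before it. There is no depth.
- bot.hand_in(): hands the job in, once; it reports no verdict.
The state is a dict: "time": time; "joint_pos": joint angles; "dq": joint speeds; "effort": joint torques, N m; "ee_pos": TCP position; "tcp_rot": TCP orientation; "wrist_force": force on the tool from outside, world axes, zero at the start; "moment": the same for the moment, N m; "opening": finger opening in m.
Only numpy, scipy, OpenCV 4.12 (cv2) and the standard library are available. Lean on these libraries where they do the work, as an engineer would, in place of code of your own. Each camera call takes 0.05 s, during which the arm holds its last target.

## Working session

There is one attempt and no reset: what is moved stays moved. The work goes in short steps, Python scripts to look and compute and a shell command to move; the robot and the scene stay as the last step left them, time stands still between calls to the robot, and variables do not carry over. Pictures are saved under pics/ and viewed, and the job is handed in when it is done.

```bash
ls; mkdir -p pics
cat > h.py <<'E'
import numpy as np, cv2
from scipy.spatial.transform import Rotation as R
from workcell import bot
def cam(name):
    s=bot.get_state(); c=bot.read_camera(name); K=np.array(c["intrinsics"])
    if name=="wrist":
        T=np.eye(4); T[:3,:3]=R.from_rotvec(s["tcp_rot"]).as_matrix(); T[:3,3]=s["ee_pos"]
        M=T@np.array(c["hand_eye"]); Rw=M[:3,:3]; o=M[:3,3]
    else:
        Rc=R.from_rotvec(np.ravel(c["rvec"])).as_matrix(); Rw=Rc.T; o=-Rc.T@np.ravel(c["tvec"])
    return np.array(c["pixels"]),K,Rw,o
def ray(K,Rw,px):
    d=Rw@np.linalg.inv(K)@np.array([px[0],px[1],1.]); return d/np.linalg.norm(d)
def onz(K,Rw,o,px,z):
    d=ray(K,Rw,px); return o+d*(z-o[2])/d[2]
def proj(K,Rw,o,p):
    q=K@(Rw.T@(np.array(p)-o)); return q[:2]/q[2]
def two(o1,d1,o2,d2):
    A=np.stack([d1,-d2],1); t=np.linalg.lstsq(A,o2-o1,rcond=None)[0]
    a=o1+t[0]*d1;b=o2+t[1]*d2; return (a+b)/2,np.linalg.norm(a-b)
def save(n,im): cv2.imwrite(f"pics/{n}.png",im[:,:,::-1])
def st():
    s=bot.get_state(); print({k:np.round(s[k],4).tolist() for k in ("time","ee_pos","tcp_rot","wrist_force","opening","joint_pos")})
E
python3 - <<'E'
from h import *
import pickle
D={}
for n in ("side","top","wrist"):
    c=cam(n); D[n]=c; save(n+"0",c[0]); print(n,np.round(c[3],3),np.round(c[2],3).tolist(),np.round(c[1],1).tolist())
pickle.dump(D,open("d0.pkl","wb")); st()
E
```

```text
pics
side [ 0.213 -0.734  0.76 ] [[0.932, -0.226, 0.283], [-0.362, -0.601, 0.712], [0.009, -0.767, -0.642]] [[521.5, 0.0, 309.6], [0.0, 521.5, 241.8], [0.0, 0.0, 1.0]]
top [ 0.399 -0.009  1.153] [[-0.02, -0.996, 0.085], [-1.0, 0.022, 0.017], [-0.019, -0.084, -0.996]] [[545.6, 0.0, 320.2], [0.0, 545.6, 241.7], [0.0, 0.0, 1.0]]
wrist [0.111 0.669 0.383] [[0.269, 0.929, 0.255], [0.963, -0.259, -0.072], [-0.001, 0.265, -0.964]] [[416.4, 0.0, 317.4], [0.0, 416.4, 237.0], [0.0, 0.0, 1.0]]
{'time': 0.15, 'ee_pos': [0.1818, 0.6496, 0.2217], 'tcp_rot': [-0.4271, -3.1123, 0.0023], 'wrist_force': [-0.2706, 0.7327, -0.5073], 'opening': 0.0872, 'joint_pos': [-1.3269, 0.4693, -0.0485, 1.5334, 0.0241, 1.141, -0.0823]}
```

View pics/side0.png

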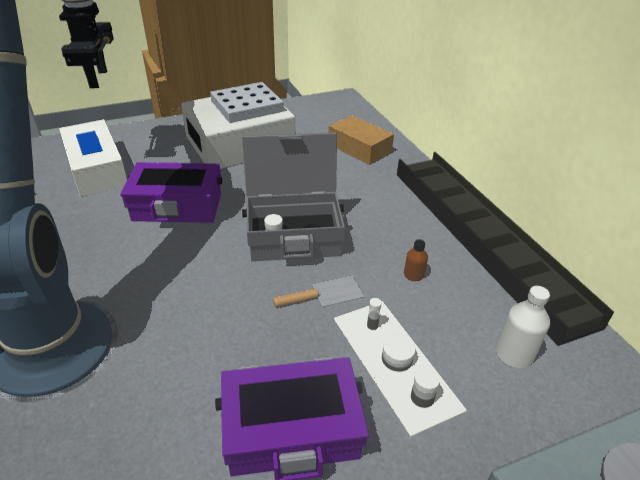

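View pics/top0.png

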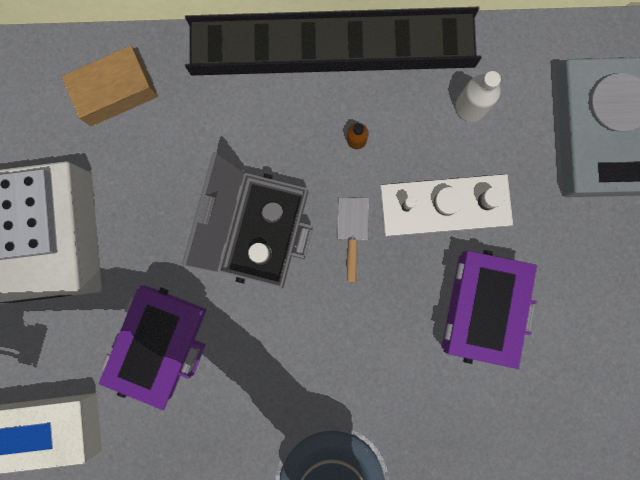

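View pics/wrist0.png

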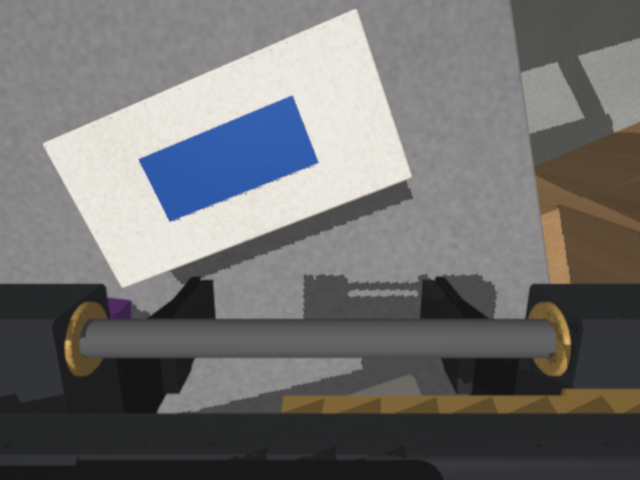

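Run:
```python
from h import *
import pickle
D=pickle.load(open("d0.pkl","rb"))
t=D["top"][0]; s=D["side"][0]
save("topA",cv2.resize(t[170:240,375:520],None,fx=5.5,fy=5.5,interpolation=cv2.INTER_CUBIC))
save("topB",cv2.resize(t[130:295,180:320],None,fx=3.6,fy=3.6,interpolation=cv2.INTER_CUBIC))
save("sideA",cv2.resize(s[120:270,230:360],None,fx=4,fy=4,interpolation=cv2.INTER_CUBIC))
save("sideB",cv2.resize(s[280:420,330:470],None,fx=4,fy=4,interpolation=cv2.INTER_CUBIC))
for px in ((490,197),(447,200),(407,203),(258,253),(272,212)): print(px,np.round(onz(*D["top"][1:],px,0.05),3))
```

```text
(490, 197) [ 0.576 -0.336  0.05 ]
(447, 200) [ 0.572 -0.249  0.05 ]
(407, 203) [ 0.568 -0.168  0.05 ]
(258, 253) [0.472 0.137 0.05 ]
(272, 212) [0.555 0.108 0.05 ]
```

View pics/topA.png

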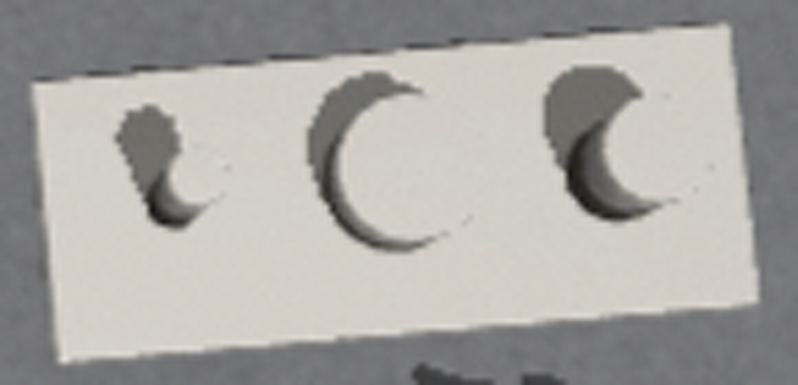

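View pics/topB.png

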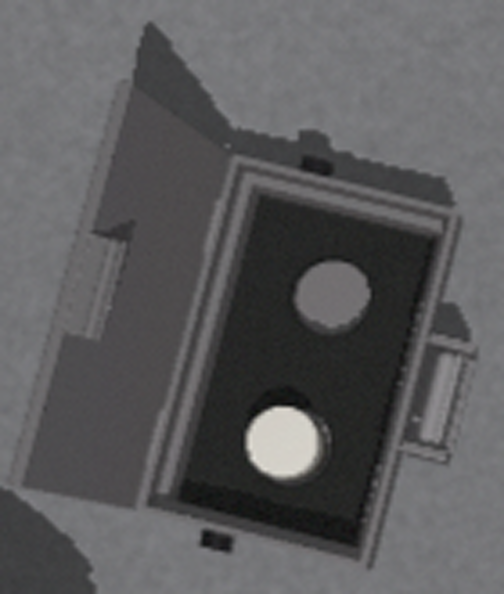

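View pics/sideA.png

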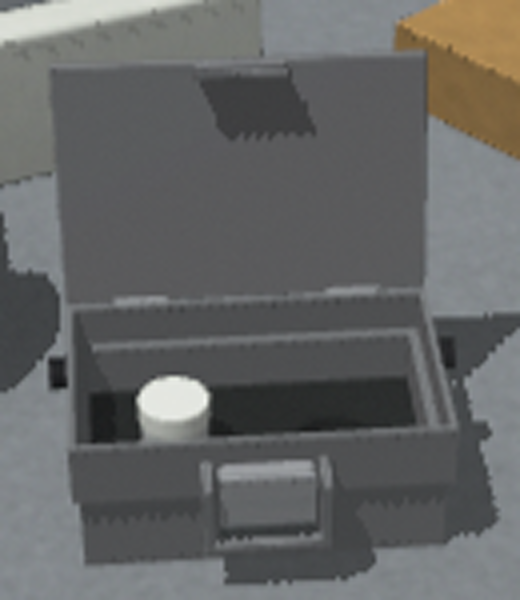

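View pics/sideB.png

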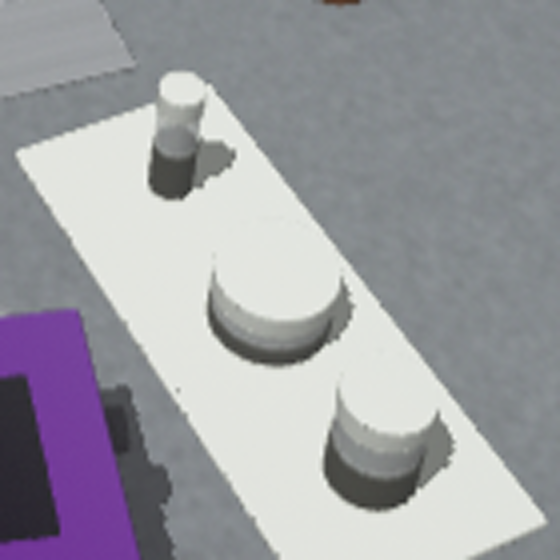

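Run:
```python
from h import *
import pickle
D=pickle.load(open("d0.pkl","rb"))
T=D["top"][1:];S=D["side"][1:]
def tri(n,a,b):
    p,e=two(T[2],ray(T[0],T[1],a),S[2],ray(S[0],S[1],b)); print(n,np.round(p,4),"gap",round(e,4)); return p
tb=lambda x,y:(180+x/3.6,130+y/3.6); sa=lambda x,y:(230+x/4,120+y/4); sb=lambda x,y:(330+x/4,280+y/4); ta=lambda x,y:(375+x/5.5,170+y/5.5)
tri("jarcap",ta(658,150),sb(389,395))
tri("vialcap",ta(198,178),sb(183,88))
A=tri("A",tb(235,155),sa(420,295));B=tri("B",tb(458,210),sa(458,440));C=tri("C",tb(370,565),sa(70,450));Dd=tri("D",tb(145,500),sa(70,308))
print(np.linalg.norm(A-Dd),np.linalg.norm(B-C),np.linalg.norm(A-B),np.linalg.norm(C-Dd), (A+B+C+Dd)/4)
E1=tri("lidfreeL",tb(10,485),sa(50,70)); E2=tri("lidfreeR",tb(128,78),sa(427,55)); print(np.linalg.norm(E1-E2))
tri("jarbcap",tb(284,441),sa(174,395))
p=onz(*T,tb(334,294),0.03);print("pocket top view at z=.03",p)
for d in (A-Dd,B-C): print("x yaw",np.arctan2(d[1],d[0]))
# tray corners
for n,px in zip("abcd",((32,82),(728,25),(757,302),(62,362))): print(n,np.round(onz(*T,ta(*px),.006),4))
```

```text
jarcap [ 0.5732 -0.3418  0.0619] gap 0.0001
vialcap [ 0.5655 -0.1724  0.0739] gap 0.0009
A [0.6294 0.1572 0.0815] gap 0.0025
B [0.5972 0.034  0.0769] gap 0.0009
C [0.4018 0.0848 0.0871] gap 0.0012
D [0.4383 0.2073 0.0863] gap 0.0039
0.1976191811550929 0.202149684276033 0.12746733084110298 0.12789177557908327 [0.51665383 0.12082374 0.08297017]
lidfreeL [0.4444 0.2459 0.214 ] gap 0.0014
lidfreeR [0.6403 0.1882 0.2158] gap 0.0013
0.20416409619502068
jarbcap [0.4721 0.1329 0.0692] gap 0.0004
pocket top view at z=.03 [0.55893781 0.10819132 0.03      ]
x yaw -0.25655748714487775
x yaw -0.25439921922695397
a [ 0.6144 -0.1199  0.006 ]
b [ 0.6302 -0.3879  0.006 ]
c [ 0.5227 -0.3937  0.006 ]
d [ 0.5056 -0.1281  0.006 ]
```

```bash
python3 -m creep '[{"dz":-3},{"dz":-3},{"dz":-3},{"dx":-4,"rz":0.06},{"dx":-4,"rz":0.06},{"dx":-4,"rz":0.06},{"dx":-4,"rz":0.06},{"dx":-4,"rz":0.06},{"dx":-4,"rz":0.06},{"dx":-4,"rz":0.06},{"dx":-4,"rz":0.06},{"dx":-4,"rz":0.06}]'
python3 - <<'E'
from h import *
import pickle
D=pickle.load(open("d0.pkl","rb"))
T=D["top"][1:];S=D["side"][1:]
def tri(n,a,b):
    p,e=two(T[2],ray(T[0],T[1],a),S[2],ray(S[0],S[1],b)); print(n,np.round(p,4),"gap",round(e,4)); return p
tri("purple +x+y",(467,252),(350,360)); tri("+x -y",(537,265),(366,440));tri("-x+y",(446,352),(222,370))
st()
E
```

```text
purple +x+y [ 0.4646 -0.2775  0.0814] gap 0.0029
+x -y [ 0.4325 -0.4108  0.0809] gap 0.0052
-x+y [ 0.2709 -0.2274  0.0857] gap 0.0011
{'time': 0.15, 'ee_pos': [0.1818, 0.6496, 0.2217], 'tcp_rot': [-0.4271, -3.1123, 0.0023], 'wrist_force': [-0.2706, 0.7327, -0.5073], 'opening': 0.0872, 'joint_pos': [-1.3269, 0.4693, -0.0485, 1.5334, 0.0241, 1.141, -0.0823]}validation failed for argument at $[0]...
```

```bash
python3 -m creep '[{"claw":1,"dx":0,"dy":0,"dz":-3,"rx":0,"ry":0,"rz":0},{"claw":1,"dx":0,"dy":0,"dz":-3,"rx":0,"ry":0,"rz":0},{"claw":1,"dx":0,"dy":0,"dz":-3,"rx":0,"ry":0,"rz":0},{"claw":1,"dx":-4,"dy":0,"dz":0,"rx":0,"ry":0,"rz":0.06},{"claw":1,"dx":-4,"dy":0,"dz":0,"rx":0,"ry":0,"rz":0.06},{"claw":1,"dx":-4,"dy":0,"dz":0,"rx":0,"ry":0,"rz":0.06},{"claw":1,"dx":-4,"dy":0,"dz":0,"rx":0,"ry":0,"rz":0.06},{"claw":1,"dx":-4,"dy":0,"dz":0,"rx":0,"ry":0,"rz":0.06}]'
```

```text
time: 0.82
ee_pos: [0.3566, 0.5781, 0.3109]
tcp_rot: [-0.864, -3.012, 0.012]
wrist_force: [0.7, 0.7, -0.9]
opening: 0.0866
```

```bash
python3 -m creep '[{"claw":1,"dx":-4.1,"dy":0,"dz":0,"rx":0,"ry":0,"rz":0.062},{"claw":1,"dx":-4.1,"dy":0,"dz":0,"rx":0,"ry":0,"rz":0.062},{"claw":1,"dx":-4.1,"dy":0,"dz":0,"rx":0,"ry":0,"rz":0.062},{"claw":1,"dx":-4.1,"dy":0,"dz":0,"rx":0,"ry":0,"rz":0.062},{"claw":1,"dx":-4.1,"dy":0,"dz":0,"rx":0,"ry":0,"rz":0.062},{"claw":1,"dx":-4.1,"dy":0,"dz":0,"rx":0,"ry":0,"rz":0.062},{"claw":1,"dx":-4.1,"dy":0,"dz":0,"rx":0,"ry":0,"rz":0.062},{"claw":1,"dx":-4.1,"dy":0,"dz":0,"rx":0,"ry":0,"rz":0.062},{"claw":1,"dx":-4.1,"dy":0,"dz":0,"rx":0,"ry":0,"rz":0.062},{"claw":1,"dx":-4.1,"dy":0,"dz":0,"rx":0,"ry":0,"rz":0.062},{"claw":1,"dx":-4.1,"dy":0,"dz":0,"rx":0,"ry":0,"rz":0.062},{"claw":1,"dx":-4.1,"dy":0,"dz":0,"rx":0,"ry":0,"rz":0.062}]'
python3 - <<'E'
from h import *
c=cam("wrist"); save("w1",c[0]); st()
import pickle; pickle.dump(c,open("w1.pkl","wb"))
for n,p in dict(jarb=(.472,.133,.065),pocket=(.559,.11,.03)).items(): print(n,proj(*c[1:],p))
E
```

```text
time: 1.82
ee_pos: [0.6547, 0.1913, 0.3035]
tcp_rot: [-1.945, -2.459, 0.026]
wrist_force: [1.0, 0.1, -0.1]
opening: 0.0867
{'time': 1.8667, 'ee_pos': [0.6576, 0.1782, 0.304], 'tcp_rot': [1.9682, 2.4467, -0.0342], 'wrist_force': [1.5655, -8.2365, 0.5088], 'opening': 0.087, 'joint_pos': [-0.5743, 0.4485, 0.3637, 1.4132, -0.145, 1.325, 0.0099]}
jarb [128.83330264 213.12013429]
pocket [219.97990119 244.47140087]
```

View pics/w1.png

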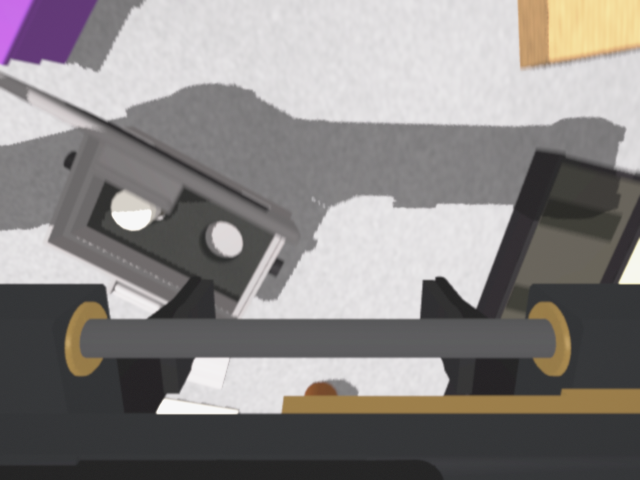

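```bash
python3 -m creep '[{"claw":1,"dx":-4.1,"dy":0,"dz":0,"rx":0,"ry":0,"rz":0.055},{"claw":1,"dx":-4.1,"dy":0,"dz":0,"rx":0,"ry":0,"rz":0.055},{"claw":1,"dx":-4.1,"dy":0,"dz":0,"rx":0,"ry":0,"rz":0.055},{"claw":1,"dx":-4.1,"dy":0,"dz":0,"rx":0,"ry":0,"rz":0.055},{"claw":1,"dx":-4.1,"dy":0,"dz":0,"rx":0,"ry":0,"rz":0.055},{"claw":1,"dx":-4.1,"dy":0,"dz":0,"rx":0,"ry":0,"rz":0.055},{"claw":1,"dx":-4.1,"dy":0,"dz":0,"rx":0,"ry":0,"rz":0.055},{"claw":1,"dx":-4.1,"dy":0,"dz":0,"rx":0,"ry":0,"rz":0.055},{"claw":1,"dx":-4.1,"dy":0,"dz":0,"rx":0,"ry":0,"rz":0.055},{"claw":1,"dx":-3,"dy":0,"dz":0,"rx":0,"ry":0,"rz":0.05},{"claw":1,"dx":0,"dy":0,"dz":0,"rx":0,"ry":0,"rz":0},{"claw":1,"dx":0,"dy":0,"dz":0,"rx":0,"ry":0,"rz":0}]'
cat >> h.py <<'E'
def to(p,yaw=None):
    s=bot.get_state(); Rt=R.from_rotvec(s["tcp_rot"]); 
    d=Rt.inv().apply(np.array(p)-s["ee_pos"])*100; print("shift cm",np.round(d,2))
    if yaw is not None:
        # desired: tool y at yaw, z down
        y=np.array([np.cos(yaw),np.sin(yaw),0]); z=np.array([0,0,-1.]); x=np.cross(y,z)
        Rd=R.from_matrix(np.stack([x,y,z],1)); print("turn",np.round((Rt.inv()*Rd).as_rotvec(),3))
E
python3 - <<'E'
from h import *
c=cam("wrist"); save("w2",c[0]); st()
import pickle; pickle.dump(c,open("w2.pkl","wb"))
print(proj(*c[1:],(.573,-.342,.061)))
to((.573,-.342,.15),-.4)
E
```

```text
time: 2.87
ee_pos: [0.6372, -0.2175, 0.3046]
tcp_rot: [2.58, 1.786, -0.046]
wrist_force: [0.8, 1.6, 0.3]
opening: 0.0871
{'time': 2.9167, 'ee_pos': [0.6367, -0.2183, 0.3047], 'tcp_rot': [2.5799, 1.7851, -0.0474], 'wrist_force': [-1.1115, -1.8223, -0.0006], 'opening': 0.0869, 'joint_pos': [-0.1265, 0.458, 0.5748, 1.4446, -0.222, 1.3237, 0.0977]}
[306.28175819 320.17088025]
shift cm [-13.4   -1.38  15.86]
turn [-0.013  0.027  0.04 ]
```

View pics/w2.png

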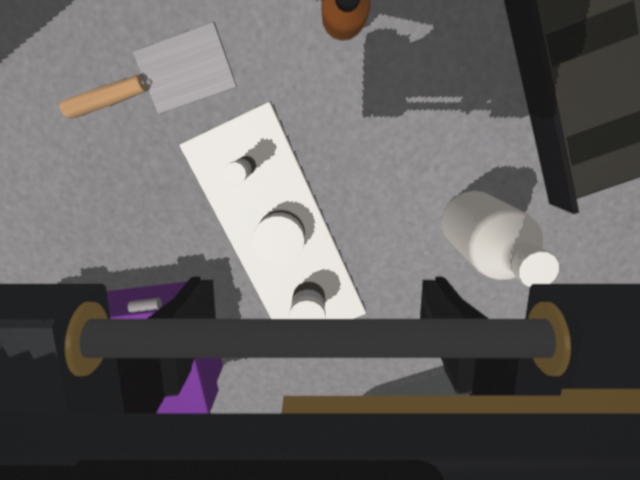

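```bash
python3 -m creep '[{"claw":1,"dx":-4,"dy":-0.3,"dz":1.4,"rx":0,"ry":0,"rz":0.02},{"claw":1,"dx":-4,"dy":-0.3,"dz":1.4,"rx":0,"ry":0,"rz":0.02},{"claw":1,"dx":-4,"dy":-0.3,"dz":1.4,"rx":0,"ry":0.01,"rz":0},{"claw":1,"dx":-4,"dy":-0.3,"dz":1.4,"rx":0,"ry":0.01,"rz":0},{"claw":1,"dx":-4,"dy":0,"dz":0,"rx":0,"ry":0,"rz":0},{"claw":1,"dx":0,"dy":0,"dz":0,"rx":0,"ry":0,"rz":0},{"claw":1,"dx":0,"dy":0,"dz":0,"rx":0,"ry":0,"rz":0}]'
python3 - <<'E'
from h import *
c=cam("wrist"); save("w3",c[0]); st()
import pickle; pickle.dump(c,open("w3.pkl","wb"))
print(proj(*c[1:],(.573,-.342,.061)))
to((.573,-.342,.15),-.4)
E
```

```text
time: 3.5
ee_pos: [0.5593, -0.3873, 0.2476]
tcp_rot: [-2.582, -1.766, 0.009]
wrist_force: [1.0, 1.6, -0.2]
opening: 0.0872
{'time': 3.55, 'ee_pos': [0.5586, -0.3882, 0.248], 'tcp_rot': [-2.5838, -1.7659, 0.0116], 'wrist_force': [-0.4971, -0.7192, 0.3362], 'opening': 0.0871, 'joint_pos': [0.1593, 0.5098, 0.5826, 1.5044, -0.2852, 1.2277, 0.4116]}
[317.25718131 155.07754325]
shift cm [ 4.82 -0.2   9.81]
turn [-0.014 -0.     0.028]
```

View pics/w3.png

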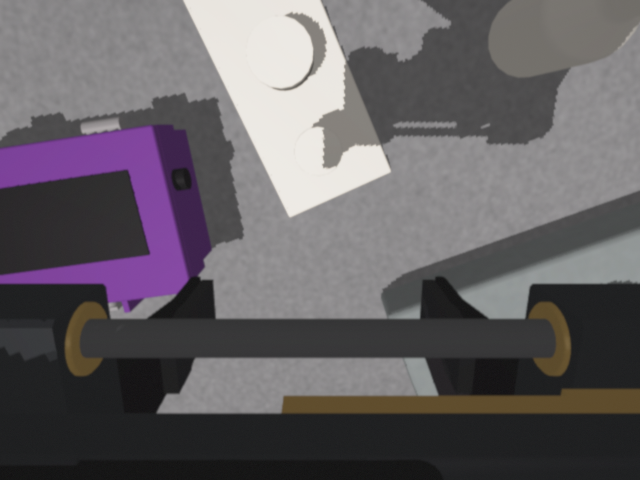

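Run:
```python
from h import *
import pickle
c=pickle.load(open("w3.pkl","rb"))
im=c[0][100:220,260:400]; lab=cv2.cvtColor(im,cv2.COLOR_RGB2LAB); 
g=cv2.createCLAHE(8,(4,4)).apply(lab[:,:,0])
cv2.imwrite("pics/w3z.png",cv2.resize(g,None,fx=5,fy=5,interpolation=cv2.INTER_CUBIC))
```

```text
(no output)
```

View pics/w3z.png

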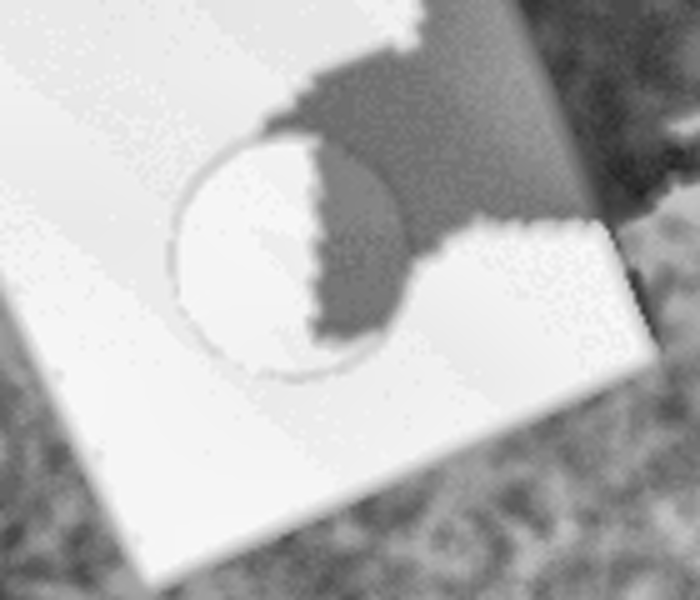

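Run:
```python
from h import *
import pickle
c=pickle.load(open("w3.pkl","rb")); D=pickle.load(open("d0.pkl","rb"));T=D["top"][1:];S=D["side"][1:]
px=(318.6,151.4); print(onz(*c[1:],px,.061))
for V,q in ((T,(494.6,197.3)),(S,(427.2,378.8))): print(two(c[3],ray(c[1],c[2],px),V[2],ray(V[0],V[1],q)))
print("r",24.3/c[1][0,0]*np.linalg.norm(c[3]-np.array((.573,-.342,.061))))
to((.574,-.34,.15),-.4)
```

```text
[ 0.57510695 -0.33962826  0.061     ]
(array([ 0.57407945, -0.34035177,  0.06348571]), np.float64(0.0028015210221328355))
(array([ 0.57497502, -0.33974686,  0.05817842]), np.float64(0.00010007720853929106))
r 0.020401528056532357
shift cm [ 5.05 -0.18  9.81]
turn [-0.014 -0.     0.028]
```

```bash
python3 -m creep '[{"claw":1,"dx":2.5,"dy":-0.1,"dz":2,"rx":-0.014,"ry":0,"rz":0.028},{"claw":1,"dx":2.5,"dy":-0.1,"dz":3,"rx":0,"ry":0,"rz":0},{"claw":1,"dx":0,"dy":0,"dz":3,"rx":0,"ry":0,"rz":0},{"claw":1,"dx":0,"dy":0,"dz":2,"rx":0,"ry":0,"rz":0},{"claw":1,"dx":0,"dy":0,"dz":0,"rx":0,"ry":0,"rz":0},{"claw":1,"dx":0,"dy":0,"dz":0,"rx":0,"ry":0,"rz":0}]' 12
python3 - <<'E'
from h import *
st(); to((.5745,-.34,.034),-.4)
E
```

```text
time: 4.05
ee_pos: [0.5867, -0.3274, 0.1478]
tcp_rot: [2.598, 1.758, 0.015]
wrist_force: [-0.1, -0.4, -0.3]
opening: 0.0871
{'time': 4.05, 'ee_pos': [0.5867, -0.3274, 0.1478], 'tcp_rot': [2.5981, 1.7579, 0.0147], 'wrist_force': [-0.1431, -0.4057, -0.3018], 'opening': 0.0871, 'joint_pos': [0.0837, 0.5688, 0.5367, 1.6494, -0.3396, 1.0082, 0.3512]}
shift cm [-1.69 -0.77 11.37]
turn [ 0.009 -0.005  0.019]
```

```bash
python3 -m creep '[{"claw":1,"dx":-1.7,"dy":-0.75,"dz":2,"rx":0.009,"ry":-0.005,"rz":0.019},{"claw":1,"dx":0,"dy":0,"dz":2,"rx":0,"ry":0,"rz":0},{"claw":1,"dx":0,"dy":0,"dz":1,"rx":0,"ry":0,"rz":0},{"claw":1,"dx":0,"dy":0,"dz":0,"rx":0,"ry":0,"rz":0},{"claw":1,"dx":0,"dy":0,"dz":0,"rx":0,"ry":0,"rz":0}]' 12
python3 - <<'E'
from h import *
st(); to((.5745,-.34,.034),-.4)
E
```

```text
time: 4.47
ee_pos: [0.5821, -0.3374, 0.104]
tcp_rot: [2.602, 1.744, 0.013]
wrist_force: [-0.3, 0.1, 0.1]
opening: 0.0873
{'time': 4.4667, 'ee_pos': [0.5821, -0.3374, 0.104], 'tcp_rot': [2.6018, 1.7438, 0.0131], 'wrist_force': [-0.2697, 0.1025, 0.083], 'opening': 0.0873, 'joint_pos': [0.1124, 0.6158, 0.5173, 1.6837, -0.3696, 0.9278, 0.382]}
shift cm [-0.54 -0.69  6.99]
turn [ 0.012 -0.002  0.01 ]
```

```bash
python3 -m creep '[{"claw":1,"dx":-0.6,"dy":-0.8,"dz":1,"rx":0.012,"ry":0,"rz":0.01},{"claw":1,"dx":0,"dy":0,"dz":1,"rx":0,"ry":0,"rz":0},{"claw":1,"dx":0,"dy":0,"dz":0,"rx":0,"ry":0,"rz":0},{"claw":1,"dx":0,"dy":0,"dz":0,"rx":0,"ry":0,"rz":0}]' 12
python3 - <<'E'
from h import *
st(); to((.5745,-.34,.034),-.4)
E
```

```text
time: 4.8
ee_pos: [0.5743, -0.3412, 0.0865]
tcp_rot: [2.615, 1.734, 0.007]
wrist_force: [0.8, -0.7, 1.1]
opening: 0.0869
{'time': 4.8, 'ee_pos': [0.5743, -0.3412, 0.0865], 'tcp_rot': [2.6146, 1.7338, 0.0074], 'wrist_force': [0.8314, -0.7384, 1.1048], 'opening': 0.0869, 'joint_pos': [0.1258, 0.6322, 0.511, 1.7027, -0.3808, 0.9007, 0.3927]}
shift cm [ 0.11 -0.06  5.25]
turn [ 0.006 -0.002  0.   ]
```

```bash
python3 -m creep '[{"claw":1,"dx":0,"dy":0,"dz":1.5,"rx":0.006,"ry":0,"rz":0},{"claw":1,"dx":0,"dy":0,"dz":1.5,"rx":0,"ry":0,"rz":0},{"claw":1,"dx":0,"dy":0,"dz":1.5,"rx":0,"ry":0,"rz":0},{"claw":1,"dx":0,"dy":0,"dz":0.4,"rx":0,"ry":0,"rz":0},{"claw":1,"dx":0,"dy":0,"dz":0,"rx":0,"ry":0,"rz":0},{"claw":1,"dx":0,"dy":0,"dz":0,"rx":0,"ry":0,"rz":0}]' 12
python3 - <<'E'
from h import *
st(); to((.5745,-.34,.034),-.4)
E
```

```text
time: 5.3
ee_pos: [0.5753, -0.3415, 0.0337]
tcp_rot: [-2.618, -1.736, -0.003]
wrist_force: [0.4, -0.1, 0.1]
opening: 0.0869
{'time': 5.3, 'ee_pos': [0.5753, -0.3415, 0.0337], 'tcp_rot': [-2.618, -1.7362, -0.003], 'wrist_force': [0.355, -0.1022, 0.0658], 'opening': 0.0869, 'joint_pos': [0.1501, 0.6994, 0.4768, 1.7222, -0.4178, 0.8218, 0.4202]}
shift cm [ 0.11 -0.13 -0.03]
turn [ 0.001 -0.002  0.   ]
```

Close on the jar, while keeping an eye on force and opening.

```bash
python3 -m creep '[{"claw":-0.2,"dx":0.1,"dy":-0.1,"dz":0,"rx":0,"ry":0,"rz":0},{"claw":-0.2,"dx":0,"dy":0,"dz":0,"rx":0,"ry":0,"rz":0},{"claw":-0.2,"dx":0,"dy":0,"dz":0,"rx":0,"ry":0,"rz":0},{"claw":-0.2,"dx":0,"dy":0,"dz":0,"rx":0,"ry":0,"rz":0},{"claw":-0.2,"dx":0,"dy":0,"dz":0,"rx":0,"ry":0,"rz":0},{"claw":-0.2,"dx":0,"dy":0,"dz":0,"rx":0,"ry":0,"rz":0},{"claw":-0.2,"dx":0,"dy":0,"dz":0,"rx":0,"ry":0,"rz":0},{"claw":-0.2,"dx":0,"dy":0,"dz":0,"rx":0,"ry":0,"rz":0}]' 12
```

```text
time: 5.97
ee_pos: [0.5766, -0.3412, 0.0371]
tcp_rot: [2.614, 1.734, 0.007]
wrist_force: [-0.7, 0.1, 0.5]
opening: 0.0417
```

```bash
python3 -m creep '[{"claw":-0.3,"dx":0,"dy":0,"dz":0,"rx":0,"ry":0,"rz":0},{"claw":-0.3,"dx":0,"dy":0,"dz":0,"rx":0,"ry":0,"rz":0},{"claw":-0.3,"dx":0,"dy":0,"dz":0,"rx":0,"ry":0,"rz":0},{"claw":-0.3,"dx":0,"dy":0,"dz":0,"rx":0,"ry":0,"rz":0}]' 15
```

```text
time: 6.3
ee_pos: [0.5765, -0.3412, 0.0372]
tcp_rot: [2.614, 1.734, 0.007]
wrist_force: [0.1, -0.6, 1.3]
opening: 0.0396
```

Gripped at 39.6 mm (cap 40). Lift.

```bash
python3 -m creep '[{"claw":-0.3,"dx":0,"dy":0,"dz":-1,"rx":0,"ry":0,"rz":0},{"claw":-0.3,"dx":0,"dy":0,"dz":-2,"rx":0,"ry":0,"rz":0},{"claw":-0.3,"dx":0,"dy":0,"dz":-3,"rx":0,"ry":0,"rz":0},{"claw":-0.3,"dx":0,"dy":0,"dz":-3,"rx":0,"ry":0,"rz":0},{"claw":-0.3,"dx":0,"dy":0,"dz":-3,"rx":0,"ry":0,"rz":0},{"claw":-0.3,"dx":0,"dy":0,"dz":-3,"rx":0,"ry":0,"rz":0},{"claw":-0.3,"dx":0,"dy":0,"dz":-2,"rx":0,"ry":0,"rz":0},{"claw":-0.3,"dx":0,"dy":0,"dz":0,"rx":0,"ry":0,"rz":0},{"claw":-0.3,"dx":0,"dy":0,"dz":0,"rx":0,"ry":0,"rz":0}]' 15
python3 - <<'E'
from h import *
st(); to((.559,.1,.2),-.257)
for n in("side",): c=cam(n); save("s4",c[0])
E
```

```text
time: 7.05
ee_pos: [0.5735, -0.3406, 0.2169]
tcp_rot: [2.619, 1.734, 0.004]
wrist_force: [-0.2, 0.6, -0.5]
opening: 0.0393
{'time': 7.05, 'ee_pos': [0.5735, -0.3406, 0.2169], 'tcp_rot': [2.619, 1.734, 0.0035], 'wrist_force': [-0.2141, 0.5736, -0.4887], 'opening': 0.0393, 'joint_pos': [0.079, 0.5027, 0.5781, 1.5887, -0.2965, 1.1371, 0.3245]}
shift cm [ 40.   -18.54   1.72]
turn [ 0.002 -0.001 -0.144]
```

View pics/s4.png

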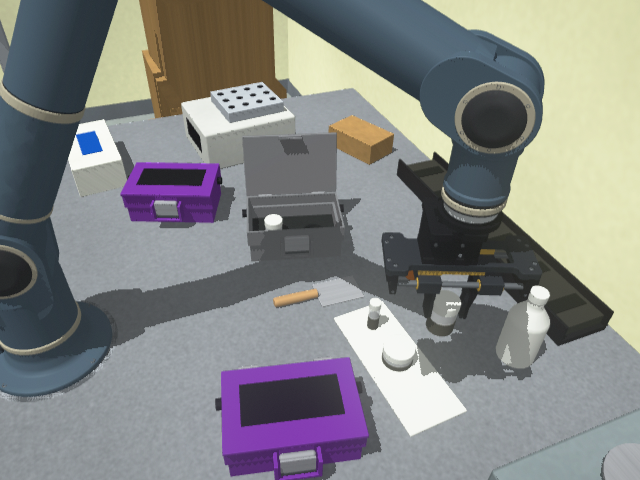

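```bash
python3 -m creep '[{"claw":-0.3,"dx":2,"dy":-0.9,"dz":0,"rx":0,"ry":0,"rz":-0.014},{"claw":-0.3,"dx":3.6,"dy":-1.6,"dz":0,"rx":0,"ry":0,"rz":-0.014},{"claw":-0.3,"dx":3.7,"dy":-1.6,"dz":0,"rx":0,"ry":0,"rz":-0.014},{"claw":-0.3,"dx":3.7,"dy":-1.5,"dz":0,"rx":0,"ry":0,"rz":-0.014},{"claw":-0.3,"dx":3.7,"dy":-1.5,"dz":0,"rx":0,"ry":0,"rz":-0.014},{"claw":-0.3,"dx":3.7,"dy":-1.4,"dz":0,"rx":0,"ry":0,"rz":-0.014},{"claw":-0.3,"dx":3.7,"dy":-1.4,"dz":0,"rx":0,"ry":0,"rz":-0.014},{"claw":-0.3,"dx":3.7,"dy":-1.3,"dz":0,"rx":0,"ry":0,"rz":-0.014},{"claw":-0.3,"dx":3.5,"dy":-1.3,"dz":0,"rx":0,"ry":0,"rz":-0.014},{"claw":-0.3,"dx":2.5,"dy":-1.1,"dz":0,"rx":0,"ry":0,"rz":-0.014},{"claw":-0.3,"dx":0,"dy":0,"dz":0,"rx":0,"ry":0,"rz":0},{"claw":-0.3,"dx":0,"dy":0,"dz":0,"rx":0,"ry":0,"rz":0}]' 15
python3 - <<'E'
from h import *
st(); to((.559,.109,.2),-.257)
E
```

```text
time: 8.1
ee_pos: [0.5432, 0.0395, 0.1956]
tcp_rot: [-2.476, -1.906, 0.045]
wrist_force: [-0.3, -1.0, -1.6]
opening: 0.0396
{'time': 8.1, 'ee_pos': [0.5432, 0.0395, 0.1956], 'tcp_rot': [-2.4756, -1.906, 0.0453], 'wrist_force': [-0.3142, -1.0412, -1.5642], 'opening': 0.0396, 'joint_pos': [-0.5306, 0.3173, 0.4773, 1.875, -0.1665, 1.0228, -0.2403]}
shift cm [ 7.12 -0.26 -0.53]
turn [-0.031  0.013 -0.002]
```

```bash
python3 -m creep '[{"claw":-0.3,"dx":0,"dy":0,"dz":0,"rx":-0.03,"ry":0.013,"rz":0},{"claw":-0.3,"dx":0,"dy":0,"dz":0,"rx":0,"ry":0,"rz":0},{"claw":-0.3,"dx":0,"dy":0,"dz":0,"rx":0,"ry":0,"rz":0}]' 15
python3 - <<'E'
from h import *
import pickle
c=cam("wrist"); save("w5",c[0]);pickle.dump(c,open("w5.pkl","wb")); st(); to((.559,.109,.2),-.257)
for p in ((.559,.109,.03),(.472,.133,.065)): print(proj(*c[1:],p))
E
```

```text
time: 8.35
ee_pos: [0.5412, 0.0384, 0.1922]
tcp_rot: [-2.488, -1.914, 0.01]
wrist_force: [-0.1, 0.1, -0.2]
opening: 0.0395
{'time': 8.4, 'ee_pos': [0.541, 0.0379, 0.1922], 'tcp_rot': [-2.4884, -1.9131, 0.0109], 'wrist_force': [-0.374, 0.0103, -0.4448], 'opening': 0.0396, 'joint_pos': [-0.5339, 0.3031, 0.4778, 1.9019, -0.1639, 0.9824, -0.2422]}
shift cm [ 7.33 -0.1  -0.81]
turn [-0.006  0.004 -0.003]
[318.63825306 121.49396322]
[183.59682378 120.0975744 ]
```

View pics/w5.png

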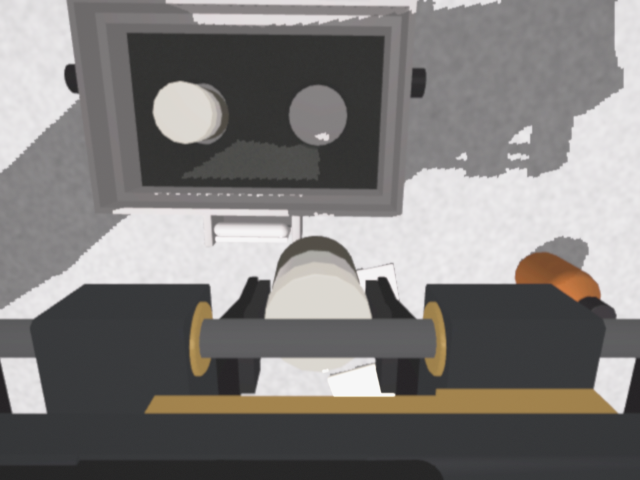

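Run:
```python
from h import *
import pickle
c=pickle.load(open("w5.pkl","rb"));D=pickle.load(open("d0.pkl","rb"));T=D["top"][1:];S=D["side"][1:]
im=c[0]; g=im.max(2)
roi=g[60:170,240:384]; m=((roi>70)).astype(np.uint8)
n,l,s,ce=cv2.connectedComponentsWithStats(m)
for i in range(n): print(s[i]+np.array([240,60,0,0,0]),ce[i]+[240,60],roi[l==i].mean())
roi=g[60:170,140:240]; m=((roi>180)).astype(np.uint8)
n,l,s,ce=cv2.connectedComponentsWithStats(m)
for i in range(n): print(s[i]+np.array([140,60,0,0,0]),ce[i]+[140,60])
for px,z in(((318,115),.03),((318,115),.01),((183,112),.065)): 
    p=onz(*c[1:],px,z); print(np.round(p,4), np.linalg.norm(p-c[3])/c[1][0,0])
print(two(c[3],ray(c[1],c[2],(183,112)),T[2],ray(T[0],T[1],(258.9,252.5))))
print(two(c[3],ray(c[1],c[2],(318,115)),T[2],ray(T[0],T[1],(272.8,211.7))))
```

```text
[  240    60   143   110 10619] [313.51596195 106.12364629] 51.85158677841605
[378  60   6 110 409] [381.28606357 128.12958435] 102.7041564792176
[ 288   84   60   62 2872] [317.53655989 114.79247911] 130.6908077994429
[ 240  141   80   29 1940] [276.81597938 157.04329897] 78.18659793814433
[ 140   60  100  110 7948] [191.31202818 115.42224459]
[ 154   82   63   61 3052] [184.78112713 112.0982962 ]
[0.5597 0.1136 0.03  ] 0.0007777873419875847
[0.5597 0.1139 0.01  ] 0.0008258283945388436
[0.4734 0.138  0.065 ] 0.0007276178456297191
(array([0.47229841, 0.1362421 , 0.06054696]), np.float64(0.004419065256446588))
(array([0.56081832, 0.11216883, 0.00856581]), np.float64(0.00420957791626327))
```

```bash
python3 -m creep '[{"claw":-0.3,"dx":2.5,"dy":0,"dz":0,"rx":-0.006,"ry":0.004,"rz":0},{"claw":-0.3,"dx":2.5,"dy":0,"dz":0,"rx":0,"ry":0,"rz":0},{"claw":-0.3,"dx":2.1,"dy":-0.05,"dz":1.5,"rx":0,"ry":0,"rz":0},{"claw":-0.3,"dx":0,"dy":0,"dz":2,"rx":0,"ry":0,"rz":0},{"claw":-0.3,"dx":0,"dy":0,"dz":2,"rx":0,"ry":0,"rz":0},{"claw":-0.3,"dx":0,"dy":0,"dz":0,"rx":0,"ry":0,"rz":0},{"claw":-0.3,"dx":0,"dy":0,"dz":0,"rx":0,"ry":0,"rz":0}]' 15
python3 - <<'E'
from h import *
st(); to((.5595,.112,.075),-.257)
E
```

```text
time: 8.98
ee_pos: [0.5635, 0.1004, 0.1355]
tcp_rot: [2.504, 1.893, -0.002]
wrist_force: [-0.1, -1.0, -0.6]
opening: 0.0393
{'time': 8.9833, 'ee_pos': [0.5635, 0.1004, 0.1355], 'tcp_rot': [2.5038, 1.8935, -0.002], 'wrist_force': [-0.0932, -1.0447, -0.5504], 'opening': 0.0393, 'joint_pos': [-0.5855, 0.4151, 0.4341, 1.8926, -0.2182, 0.8804, -0.3198]}
shift cm [ 1.02 -0.71  6.05]
turn [ 0.001  0.003 -0.019]
```

```bash
python3 -m creep '[{"claw":-0.3,"dx":1.1,"dy":-0.8,"dz":0.5,"rx":0,"ry":0.003,"rz":-0.019},{"claw":-0.3,"dx":0,"dy":0,"dz":0.5,"rx":0,"ry":0,"rz":0},{"claw":-0.3,"dx":0,"dy":0,"dz":0,"rx":0,"ry":0,"rz":0},{"claw":-0.3,"dx":0,"dy":0,"dz":0,"rx":0,"ry":0,"rz":0}]' 15
python3 - <<'E'
from h import *
st(); to((.5595,.112,.075),-.257)
E
```

```text
time: 9.32
ee_pos: [0.5601, 0.1125, 0.1272]
tcp_rot: [2.488, 1.915, 0.006]
wrist_force: [0.7, 0.9, -0.9]
opening: 0.0394
{'time': 9.3167, 'ee_pos': [0.5601, 0.1125, 0.1272], 'tcp_rot': [2.4879, 1.9154, 0.0063], 'wrist_force': [0.6815, 0.8599, -0.8999], 'opening': 0.0394, 'joint_pos': [-0.5974, 0.421, 0.4225, 1.9049, -0.2237, 0.8569, -0.3195]}
shift cm [-0.07 -0.07  5.22]
turn [ 0.004 -0.002 -0.002]
```

```bash
python3 -m creep '[{"claw":-0.3,"dx":0,"dy":0,"dz":1.5,"rx":0.004,"ry":0,"rz":0},{"claw":-0.3,"dx":0,"dy":0,"dz":1.5,"rx":0,"ry":0,"rz":0},{"claw":-0.3,"dx":0,"dy":0,"dz":1.5,"rx":0,"ry":0,"rz":0},{"claw":-0.3,"dx":0,"dy":0,"dz":0.4,"rx":0,"ry":0,"rz":0},{"claw":-0.3,"dx":0,"dy":0,"dz":0,"rx":0,"ry":0,"rz":0},{"claw":-0.3,"dx":0,"dy":0,"dz":0,"rx":0,"ry":0,"rz":0}]' 15
python3 - <<'E'
from h import *
st(); to((.5595,.112,.041),-.257)
c=cam("wrist"); save("w6",c[0]);c=cam("top"); save("t6",cv2.resize(c[0][120:300,170:340],None,fx=3.3,fy=3.3)); c=cam("side"); save("s6",cv2.resize(c[0][100:280,210:370],None,fx=3.3,fy=3.3))
E
```

```text
time: 9.82
ee_pos: [0.562, 0.112, 0.0764]
tcp_rot: [-2.49, -1.915, -0.009]
wrist_force: [0.6, 0.3, 0.3]
opening: 0.0392
{'time': 9.8167, 'ee_pos': [0.562, 0.112, 0.0764], 'tcp_rot': [-2.4904, -1.9151, -0.0091], 'wrist_force': [0.6075, 0.3164, 0.335], 'opening': 0.0392, 'joint_pos': [-0.5665, 0.4922, 0.3916, 1.9372, -0.2694, 0.7573, -0.2801]}
shift cm [-0.08 -0.25  3.54]
turn [ 0.004 -0.005 -0.003]
```

View pics/w6.png

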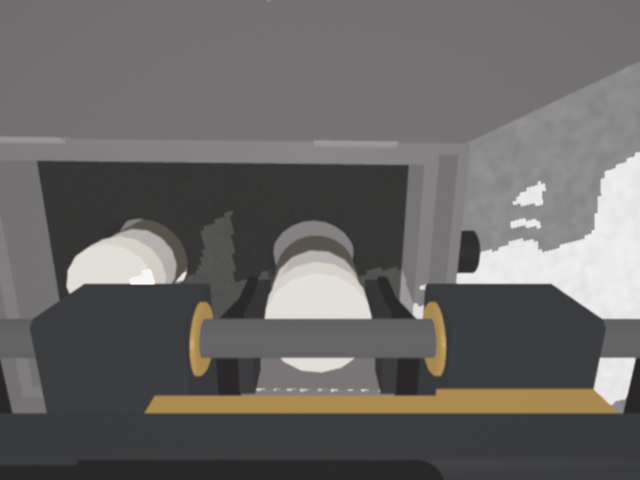

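View pics/s6.png

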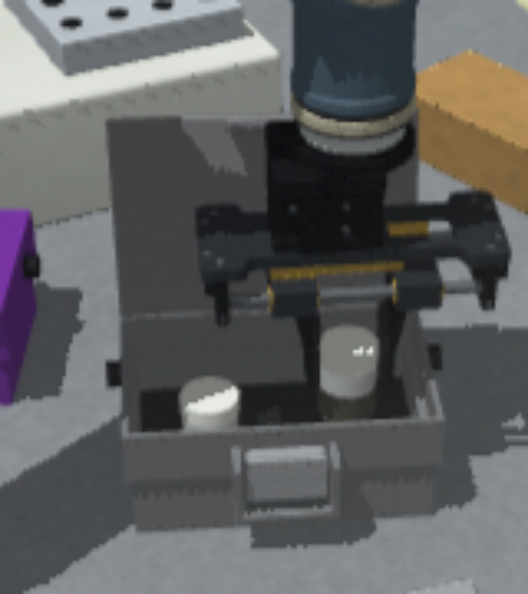

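```bash
python3 - <<'E'
from h import *
c=cam("wrist")
p=onz(*c[1:],(314,221.5),.03); u=np.array([.254,.967,0]); print(p, p-.023*u)
for q in((274,250),(354,250)): print(onz(*c[1:],q,.03))
# visible jar edge bottom line: dark far edge of jar body at approx (316,236)?
to((.5595,.112,.041),-.257)
E
python3 - <<'E'
import cv2
im=cv2.imread("pics/w6.png")[200:310,240:400]; cv2.imwrite("pics/w6z.png",cv2.resize(im,None,fx=5,fy=5,interpolation=cv2.INTER_CUBIC))
E
```

```text
[0.56643805 0.13558608 0.03      ] [0.56059605 0.11334508 0.03      ]
[0.54217423 0.1261771  0.03      ]
[0.5827829  0.11533489 0.03      ]
shift cm [-0.13 -0.32  3.64]
turn [ 0.005 -0.006 -0.003]
```

View pics/w6z.png

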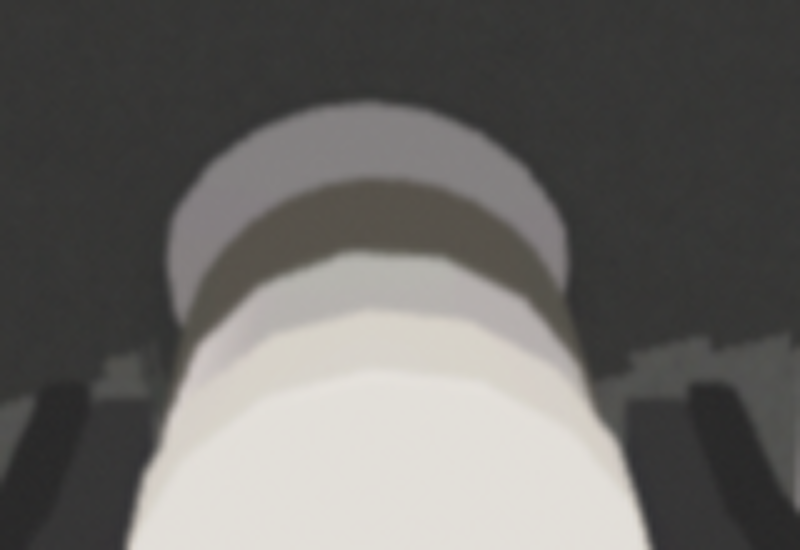

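Run:
```python
from h import *
c=cam("wrist")
s=bot.get_state()["ee_pos"]
p=onz(*c[1:],(315.6,235.6),s[2]-.031); u=np.array([.254,.967,0]); j=p-.019*u; print("jar",j,"tcp",s); k=np.array([.5602,.1133,0]); d=(k-j)[:2]
print("need tool x",d@u[:2]*100,"tool y",d@np.array([.967,-.254])*100)
```

```text
jar [0.56164436 0.11399594 0.04641088] tcp [0.56266225 0.11238526 0.07741088]
need tool x -0.10398376283090338 tool y -0.12199309579849144
```

```bash
python3 -m creep '[{"claw":-0.3,"dx":-0.1,"dy":-0.25,"dz":0.5,"rx":0.005,"ry":-0.006,"rz":0},{"claw":-0.3,"dx":0,"dy":0,"dz":0.5,"rx":0,"ry":0,"rz":0},{"claw":-0.3,"dx":0,"dy":0,"dz":0.5,"rx":0,"ry":0,"rz":0},{"claw":-0.3,"dx":0,"dy":0,"dz":0.5,"rx":0,"ry":0,"rz":0},{"claw":-0.3,"dx":0,"dy":0,"dz":0,"rx":0,"ry":0,"rz":0}]' 15
python3 - <<'E'
from h import *
st(); to((.5597,.112,.041),-.257)
E
```

```text
time: 10.48
ee_pos: [0.5606, 0.1126, 0.0568]
tcp_rot: [2.489, 1.916, 0.003]
wrist_force: [-0.5, -0.3, -0.2]
opening: 0.0394
{'time': 10.4833, 'ee_pos': [0.5606, 0.1126, 0.0568], 'tcp_rot': [2.4887, 1.9157, 0.0034], 'wrist_force': [-0.4823, -0.3164, -0.1863], 'opening': 0.0394, 'joint_pos': [-0.5592, 0.5201, 0.3795, 1.9492, -0.2826, 0.7212, -0.2705]}
shift cm [-0.09 -0.07  1.58]
turn [ 0.002 -0.001 -0.002]
```

```bash
python3 -m creep '[{"claw":-0.3,"dx":-0.05,"dy":0,"dz":0.5,"rx":0,"ry":0,"rz":0},{"claw":-0.3,"dx":0,"dy":0,"dz":0.4,"rx":0,"ry":0,"rz":0},{"claw":-0.3,"dx":0,"dy":0,"dz":0.3,"rx":0,"ry":0,"rz":0},{"claw":-0.3,"dx":0,"dy":0,"dz":0.2,"rx":0,"ry":0,"rz":0},{"claw":-0.3,"dx":0,"dy":0,"dz":0,"rx":0,"ry":0,"rz":0}]' 15
```

```text
time: 10.9
ee_pos: [0.5603, 0.1121, 0.041]
tcp_rot: [2.489, 1.916, 0.002]
wrist_force: [-2.4, 0.4, 4.2]
opening: 0.0394
```

```bash
python3 -m creep '[{"claw":0.1,"dx":0,"dy":0,"dz":-0.03,"rx":0,"ry":0,"rz":0},{"claw":0.1,"dx":0,"dy":0,"dz":0,"rx":0,"ry":0,"rz":0},{"claw":0.1,"dx":0,"dy":0,"dz":0,"rx":0,"ry":0,"rz":0},{"claw":0.15,"dx":0,"dy":0,"dz":0,"rx":0,"ry":0,"rz":0}]' 15
```

```text
time: 11.23
ee_pos: [0.561, 0.112, 0.0416]
tcp_rot: [2.489, 1.915, 0.004]
wrist_force: [0.2, 0.1, 0.3]
opening: 0.0485
```

Now up, gently at first, then high enough to clear the lid.

```bash
python3 -m creep '[{"claw":0.15,"dx":0,"dy":0,"dz":-0.7,"rx":0,"ry":0,"rz":0},{"claw":0.15,"dx":0,"dy":0,"dz":-1.5,"rx":0,"ry":0,"rz":0},{"claw":0.15,"dx":0,"dy":0,"dz":-2.5,"rx":0,"ry":0,"rz":0},{"claw":0.15,"dx":0,"dy":0,"dz":-3,"rx":0,"ry":0,"rz":0},{"claw":0,"dx":0,"dy":0,"dz":-3,"rx":0,"ry":0,"rz":0},{"claw":-0.5,"dx":0,"dy":0,"dz":-3,"rx":0,"ry":0,"rz":0},{"claw":-1,"dx":0,"dy":0,"dz":-3,"rx":0,"ry":0,"rz":0},{"claw":-1,"dx":0,"dy":0,"dz":-3,"rx":0,"ry":0,"rz":0},{"claw":-1,"dx":-2,"dy":0,"dz":-3,"rx":0,"ry":0,"rz":0},{"claw":-1,"dx":-2,"dy":0,"dz":-2,"rx":0,"ry":0,"rz":0},{"claw":-1,"dx":0,"dy":0,"dz":0,"rx":0,"ry":0,"rz":0},{"claw":-1,"dx":0,"dy":0,"dz":0,"rx":0,"ry":0,"rz":0}]' 15
python3 - <<'E'
from h import *
import pickle
c=cam("wrist"); save("w7",c[0]);pickle.dump(c,open("w7.pkl","wb")); st(); 
c=cam("side"); save("s7",cv2.resize(c[0][100:280,210:370],None,fx=3.3,fy=3.3))
E
```

```text
time: 12.23
ee_pos: [0.549, 0.0714, 0.3059]
tcp_rot: [2.488, 1.914, 0.008]
wrist_force: [0.1, 0.5, 0.5]
opening: 0.0053
{'time': 12.2833, 'ee_pos': [0.5493, 0.0708, 0.3059], 'tcp_rot': [2.4883, 1.913, 0.0078], 'wrist_force': [0.5754, -1.2699, -0.8653], 'opening': 0.0037, 'joint_pos': [-0.6189, 0.2092, 0.4982, 1.7395, -0.1061, 1.2137, -0.3532]}
```

View pics/w7.png

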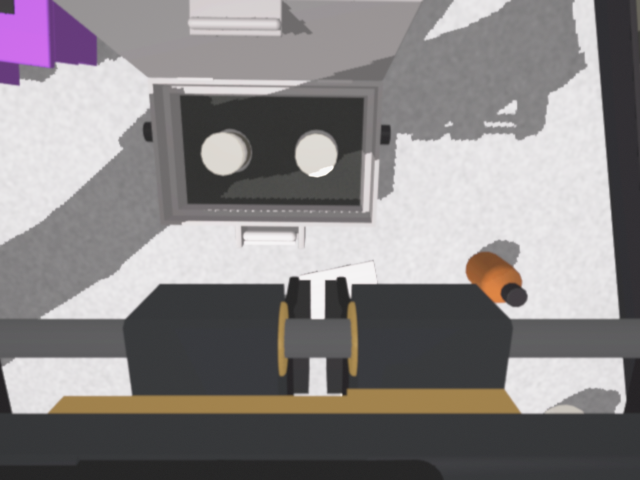

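View pics/s7.png

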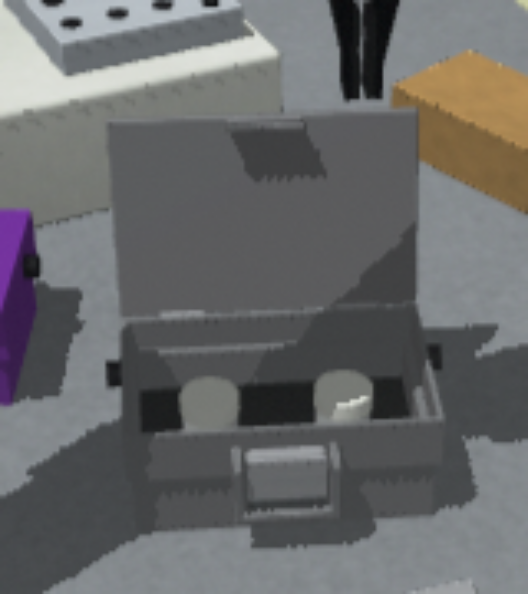

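Run:
```python
from h import *
import pickle
a=pickle.load(open("w7.pkl","rb"));b=pickle.load(open("w5.pkl","rb"))
for c,l,r in((a,(160,221),(372,221)),(b,(97,212),(404,214)),(b,(68,5),(411,10))):
    for z in(.07,.083,.091):
        print(z,np.linalg.norm(onz(*c[1:],l,z)-onz(*c[1:],r,z)),onz(*c[1:],l,z),onz(*c[1:],r,z))
# lid free edge in w7 spool
im=a[0][0:240,130:420]; save("w7z",cv2.resize(im,None,fx=2.7,fy=2.5,interpolation=cv2.INTER_CUBIC))
```

```text
0.07 0.20752854518775282 [0.39548716 0.09187425 0.07      ] [0.59602701 0.0384714  0.07      ]
0.083 0.20074849199842915 [0.40105732 0.09349055 0.083     ] [0.59504544 0.0418324  0.083     ]
0.091 0.19657615157423 [0.40448511 0.09448519 0.091     ] [0.5944414 0.0439007 0.091    ]
0.07 0.21415937192820134 [0.39398769 0.08974696 0.07      ] [0.60070818 0.03379276 0.07      ]
0.083 0.2043494325219807 [0.40159642 0.0906202  0.083     ] [0.59884773 0.03722908 0.083     ]
0.091 0.19831254673353738 [0.40627872 0.09115757 0.091     ] [0.59770283 0.03934373 0.091     ]
0.07 0.210780203274036 [0.42782066 0.21517015 0.07      ] [0.63075472 0.15819592 0.07      ]
0.083 0.2011250525162984 [0.43387961 0.21029816 0.083     ] [0.62751793 0.15593374 0.083     ]
0.091 0.1951834212807678 [0.4376082  0.20730001 0.091     ] [0.62552606 0.15454162 0.091     ]
```

View pics/w7z.png

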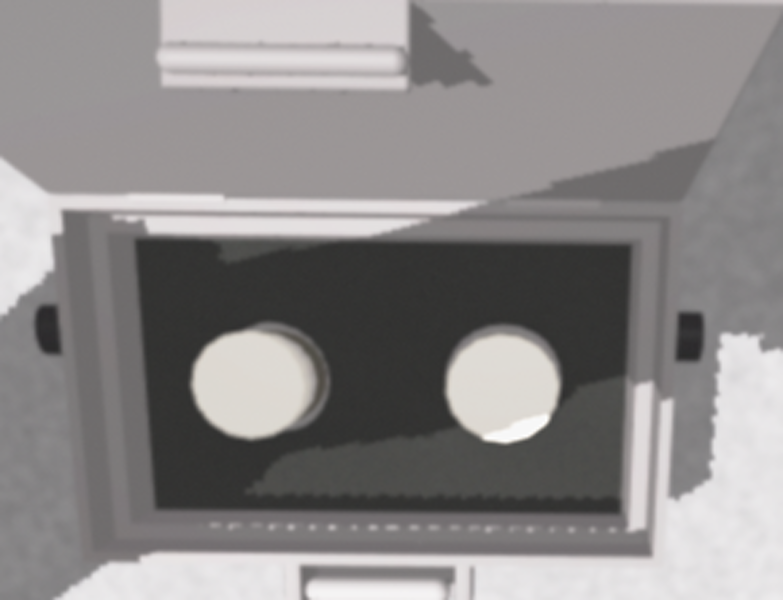

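```bash
python3 - <<'E'
from h import *
to((.556,.276,.30),-.257)
E
python3 -m creep '[{"claw":-1,"dx":2,"dy":-0.4,"dz":0,"rx":0,"ry":0,"rz":0},{"claw":-1,"dx":4,"dy":-0.6,"dz":0,"rx":0,"ry":0,"rz":0},{"claw":-1,"dx":4,"dy":-0.6,"dz":0,"rx":0,"ry":0,"rz":0},{"claw":-1,"dx":4,"dy":-0.7,"dz":0,"rx":0,"ry":0,"rz":0},{"claw":-1,"dx":4,"dy":-0.7,"dz":0,"rx":0,"ry":0,"rz":0},{"claw":-1,"dx":2,"dy":-0.5,"dz":0,"rx":0,"ry":0,"rz":0},{"claw":-1,"dx":0,"dy":0,"dz":0,"rx":0,"ry":0,"rz":0},{"claw":-1,"dx":0,"dy":0,"dz":0,"rx":0,"ry":0,"rz":0}]' 15
cat >> h.py <<'E'
O=np.array([.516,.123]); XH=np.array([np.cos(-.257),np.sin(-.257)]); YH=np.array([-XH[1],XH[0]])
def cs():
    s=bot.get_state(); d=np.array(s["ee_pos"])[:2]-O; f=np.array(s["wrist_force"])
    print("t",round(s["time"],2),"case x %.1f y %.1f z %.1f mm"%(d@XH*1e3,d@YH*1e3,s["ee_pos"][2]*1e3),"F y %.1f z %.1f x %.1f"%(f[:2]@YH,f[2],f[:2]@XH))
def c2w(x,y,z): return np.r_[O+XH*x+YH*y,z]
E
python3 - <<'E'
from h import *
cs(); to(c2w(0,.155,.19),-.257)
E
```

```text
shift cm [19.96 -4.55  0.47]
turn [ 0.003 -0.001 -0.002]
time: 13.0
ee_pos: [0.5605, 0.2861, 0.2885]
tcp_rot: [-2.485, -1.916, 0.033]
wrist_force: [-0.6, -0.1, 0.8]
opening: 0.0005
t 13.0 case x 1.6 y 169.0 z 288.5 mm F y -0.3 z 0.8 x -0.5
shift cm [-1.26 -0.    9.87]
turn [-0.016  0.014  0.   ]
```

```bash
python3 -m creep '[{"claw":-1,"dx":0,"dy":0,"dz":2,"rx":-0.016,"ry":0.014,"rz":0},{"claw":-1,"dx":-0.5,"dy":0,"dz":3,"rx":0,"ry":0,"rz":0},{"claw":-1,"dx":-0.5,"dy":0,"dz":3,"rx":0,"ry":0,"rz":0},{"claw":-1,"dx":0,"dy":0,"dz":1.5,"rx":0,"ry":0,"rz":0},{"claw":-1,"dx":0,"dy":0,"dz":0,"rx":0,"ry":0,"rz":0},{"claw":-1,"dx":0,"dy":0,"dz":0,"rx":0,"ry":0,"rz":0}]' 15
python3 - <<'E'
from h import *
cs(); to(c2w(0,.125,.19),-.257)
c=cam("side"); save("s8",c[0][60:300,160:420])
E
```

```text
time: 13.5
ee_pos: [0.5551, 0.27, 0.1849]
tcp_rot: [2.49, 1.912, -0.014]
wrist_force: [-0.3, 0.1, 0.3]
opening: 0.0005
t 13.5 case x 0.4 y 152.1 z 184.9 mm F y -0.0 z 0.3 x -0.3
shift cm [-2.72 -0.04 -0.49]
turn [-0.004  0.008 -0.004]
```

View pics/s8.png

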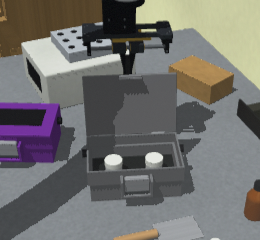

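```bash
python3 -m creep '[{"claw":-1,"dx":-1,"dy":0,"dz":0,"rx":0,"ry":0.008,"rz":0},{"claw":-1,"dx":-1,"dy":0,"dz":0,"rx":0,"ry":0,"rz":0},{"claw":-1,"dx":-1,"dy":0,"dz":0,"rx":0,"ry":0,"rz":0},{"claw":-1,"dx":-1,"dy":0,"dz":0,"rx":0,"ry":0,"rz":0},{"claw":-1,"dx":-1,"dy":0,"dz":0,"rx":0,"ry":0,"rz":0}]' 15
python3 - <<'E'
from h import *
cs()
E
python3 -m creep '[{"claw":-1,"dx":-1,"dy":0,"dz":0,"rx":0,"ry":0,"rz":0},{"claw":-1,"dx":-1,"dy":0,"dz":0,"rx":0,"ry":0,"rz":0},{"claw":-1,"dx":-1,"dy":0,"dz":0,"rx":0,"ry":0,"rz":0}]' 15
python3 - <<'E'
from h import *
cs()
E
```

```text
time: 13.97
ee_pos: [0.5442, 0.2197, 0.19]
tcp_rot: [-2.488, -1.913, -0.013]
wrist_force: [-0.6, 1.6, 1.0]
opening: 0.0004
t 13.97 case x 2.7 y 100.7 z 190.0 mm F y 1.4 z 1.0 x -0.9
time: 14.22
ee_pos: [0.536, 0.1885, 0.1916]
tcp_rot: [-2.487, -1.911, -0.02]
wrist_force: [-0.1, 1.3, -0.3]
opening: 0.0005
t 14.22 case x 2.7 y 68.5 z 191.6 mm F y 1.2 z -0.3 x -0.4
```

```bash
python3 -m creep '[{"claw":-1,"dx":-1,"dy":0,"dz":0.2,"rx":0,"ry":0,"rz":0},{"claw":-1,"dx":-1,"dy":0,"dz":0.2,"rx":0,"ry":0,"rz":0},{"claw":-1,"dx":-1,"dy":0,"dz":0.2,"rx":0,"ry":0,"rz":0},{"claw":-1,"dx":-1,"dy":0,"dz":0.2,"rx":0,"ry":0,"rz":0},{"claw":-1,"dx":-0.5,"dy":0,"dz":0,"rx":0,"ry":0,"rz":0}]' 15
python3 - <<'E'
from h import *
cs()
c=cam("side"); save("s9",cv2.resize(c[0][60:300,160:420],None,fx=2.5,fy=2.5))
to(c2w(0,.02,.19),-.257)
E
```

```text
time: 14.63
ee_pos: [0.5226, 0.1386, 0.182]
tcp_rot: [-2.489, -1.91, -0.019]
wrist_force: [0.5, 0.2, -0.2]
opening: 0.0004
t 14.63 case x 2.4 y 16.7 z 182.0 mm F y 0.3 z -0.2 x 0.5
shift cm [ 0.43 -0.25 -0.78]
turn [ 0.004 -0.011 -0.006]
```

View pics/s9.png

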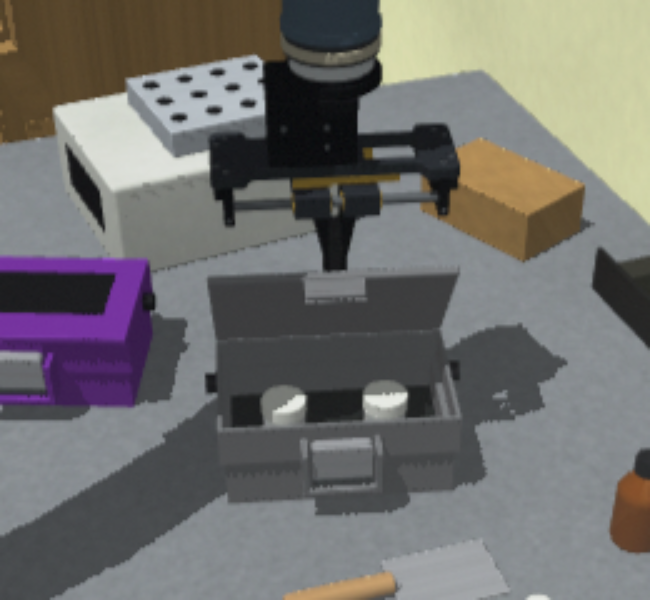

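```bash
python3 -m creep '[{"claw":-1,"dx":-0.8,"dy":0,"dz":0.1,"rx":0,"ry":0,"rz":0},{"claw":-1,"dx":-0.8,"dy":0,"dz":0.2,"rx":0,"ry":0,"rz":0},{"claw":-1,"dx":-0.8,"dy":0,"dz":0.4,"rx":0,"ry":0,"rz":0},{"claw":-1,"dx":-0.8,"dy":0,"dz":0.6,"rx":0,"ry":0,"rz":0},{"claw":-1,"dx":-0.8,"dy":0,"dz":0.8,"rx":0,"ry":0,"rz":0},{"claw":-1,"dx":-0.5,"dy":0,"dz":0.8,"rx":0,"ry":0,"rz":0}]' 15
python3 - <<'E'
from h import *
cs()
c=cam("side"); save("s10",cv2.resize(c[0][60:300,160:420],None,fx=2.5,fy=2.5))
to(c2w(0,-.04,.15),-.257)
E
```

```text
time: 15.18
ee_pos: [0.5112, 0.0914, 0.1514]
tcp_rot: [-2.49, -1.912, -0.023]
wrist_force: [0.3, 0.8, 0.6]
opening: 0.0005
t 15.18 case x 3.4 y -31.8 z 151.4 mm F y 0.9 z 0.6 x 0.1
shift cm [-0.66 -0.23 -0.04]
turn [ 0.004 -0.01  -0.005]
```

View pics/s10.png

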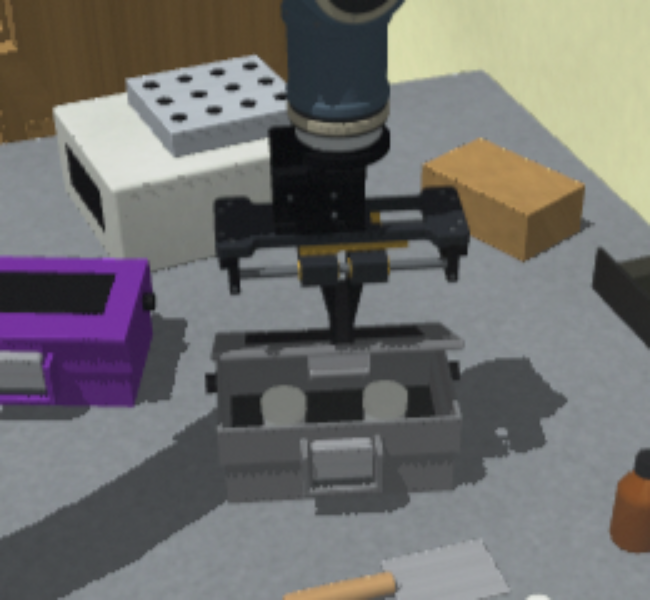

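```bash
python3 -m creep '[{"claw":-1,"dx":-0.6,"dy":-0.1,"dz":0.6,"rx":0.004,"ry":-0.01,"rz":0},{"claw":-1,"dx":-0.6,"dy":-0.1,"dz":0.6,"rx":0,"ry":0,"rz":0},{"claw":-1,"dx":-0.5,"dy":0,"dz":0.6,"rx":0,"ry":0,"rz":0},{"claw":-1,"dx":-0.2,"dy":0,"dz":0.6,"rx":0,"ry":0,"rz":0},{"claw":-1,"dx":0,"dy":0,"dz":0,"rx":0,"ry":0,"rz":0}]' 15
python3 - <<'E'
from h import *
cs()
to(c2w(0,-.06,.11),-.257)
E
```

```text
time: 15.65
ee_pos: [0.5013, 0.0697, 0.1215]
tcp_rot: [-2.493, -1.911, 0.006]
wrist_force: [0.0, -0.1, -0.3]
opening: 0.0004
t 15.65 case x -0.7 y -55.3 z 121.5 mm F y -0.1 z -0.3 x 0.1
shift cm [-0.46  0.08  1.16]
turn [-0.003  0.003 -0.005]
```

```bash
python3 -m creep '[{"claw":-1,"dx":-0.4,"dy":0,"dz":0.3,"rx":0,"ry":0,"rz":0},{"claw":-1,"dx":-0.2,"dy":0,"dz":0.3,"rx":0,"ry":0,"rz":0},{"claw":-1,"dx":0,"dy":0,"dz":0.3,"rx":0,"ry":0,"rz":0}]' 15
python3 - <<'E'
from h import *
cs()
E
python3 -m creep '[{"claw":-1,"dx":0,"dy":0,"dz":0.25,"rx":0,"ry":0,"rz":0},{"claw":-1,"dx":0,"dy":0,"dz":0.25,"rx":0,"ry":0,"rz":0}]' 15
python3 - <<'E'
from h import *
cs()
to(c2w(0,-.062,.1),-.257)
E
```

```text
time: 15.9
ee_pos: [0.5, 0.0635, 0.112]
tcp_rot: [-2.492, -1.912, 0.005]
wrist_force: [0.6, -1.0, 0.8]
opening: -0.0
t 15.9 case x -0.3 y -61.7 z 112.0 mm F y -0.8 z 0.8 x 0.9
time: 16.07
ee_pos: [0.5001, 0.0633, 0.1066]
tcp_rot: [2.492, 1.912, -0.005]
wrist_force: [-0.1, -0.2, 1.2]
opening: 0.0004
t 16.07 case x -0.2 y -61.8 z 106.6 mm F y -0.2 z 1.2 x -0.1
shift cm [-0.02  0.02  0.66]
turn [-0.002  0.003 -0.005]
```

```bash
f(){ python3 -c "
from h import *
cs()"; }
python3 -m creep '[{"claw":-1,"dx":0,"dy":0,"dz":0.2,"rx":0,"ry":0,"rz":0},{"claw":-1,"dx":0,"dy":0,"dz":0.2,"rx":0,"ry":0,"rz":0}]' 15 >/dev/null; f
python3 -m creep '[{"claw":-1,"dx":0,"dy":0,"dz":0.15,"rx":0,"ry":0,"rz":0}]' 15 >/dev/null; f
python3 -m creep '[{"claw":-1,"dx":0,"dy":0,"dz":0.15,"rx":0,"ry":0,"rz":0}]' 15 >/dev/null; f
```

```text
t 16.23 case x -0.1 y -61.6 z 102.2 mm F y -0.2 z 2.9 x 0.3
t 16.32 case x -0.1 y -61.7 z 100.9 mm F y -1.8 z 9.1 x -2.5
t 16.4 case x -0.0 y -61.9 z 100.0 mm F y -1.1 z 10.9 x -3.2
```

```bash
f(){ python3 -c "
from h import *
cs()"; }
python3 -m creep '[{"claw":-1,"dx":0,"dy":0,"dz":0.15,"rx":0,"ry":0,"rz":0}]' 15 >/dev/null; f
python3 -m creep '[{"claw":-1,"dx":0,"dy":0,"dz":0.15,"rx":0,"ry":0,"rz":0}]' 15 >/dev/null; f
```

```text
t 16.48 case x -0.1 y -61.9 z 99.3 mm F y -2.6 z 9.7 x -2.0
t 16.57 case x -0.1 y -62.0 z 98.7 mm F y -1.7 z 9.7 x -3.3
```

```bash
f(){ python3 -c "
from h import *
cs()"; }
python3 -m creep '[{"claw":-1,"dx":0,"dy":0,"dz":0.18,"rx":0,"ry":0,"rz":0}]' 15 >/dev/null; f
python3 -m creep '[{"claw":-1,"dx":0,"dy":0,"dz":0.2,"rx":0,"ry":0,"rz":0}]' 15 >/dev/null; f
python3 -m creep '[{"claw":-1,"dx":0,"dy":0,"dz":0.2,"rx":0,"ry":0,"rz":0}]' 15 >/dev/null; f
```

```text
t 16.65 case x -0.1 y -62.0 z 97.8 mm F y -1.5 z 7.4 x -2.3
t 16.73 case x -0.1 y -62.2 z 96.4 mm F y -1.4 z 3.8 x -2.6
t 16.82 case x -0.0 y -62.2 z 94.6 mm F y -0.7 z -0.0 x -0.0
```

```bash
f(){ python3 -c "
from h import *
cs()"; }
python3 -m creep '[{"claw":-1,"dx":0,"dy":0,"dz":0.1,"rx":0,"ry":0,"rz":0}]' 15 >/dev/null; f
python3 -m creep '[{"claw":-1,"dx":0,"dy":0,"dz":0.1,"rx":0,"ry":0,"rz":0}]' 15 >/dev/null; f
python3 -m creep '[{"claw":-1,"dx":0,"dy":0,"dz":0.1,"rx":0,"ry":0,"rz":0}]' 15 >/dev/null; f
python3 -c "
from h import *
c=cam('side'); save('s11',cv2.resize(c[0][60:300,160:420],None,fx=2.5,fy=2.5))"
```

```text
t 16.9 case x 0.0 y -62.0 z 93.4 mm F y 0.1 z 0.6 x 0.2
t 16.98 case x 0.1 y -61.8 z 92.3 mm F y -1.6 z 10.6 x -2.1
t 17.07 case x 0.2 y -61.8 z 92.1 mm F y -2.7 z 19.0 x -5.4
```

View pics/s11.png

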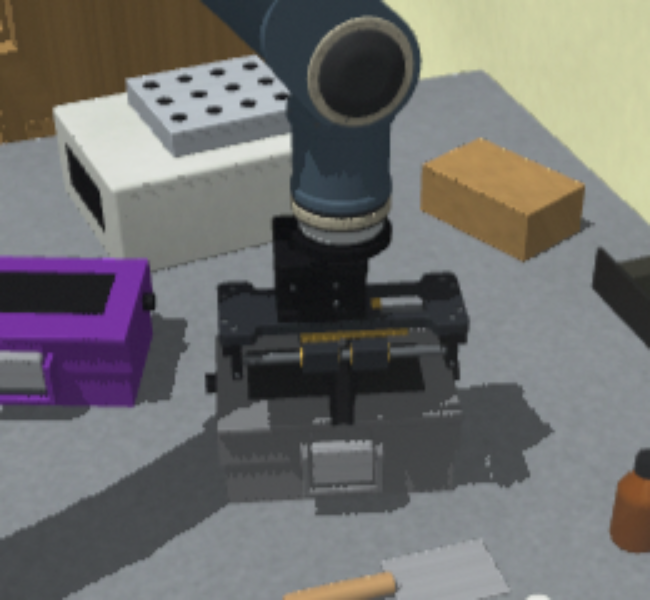

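```bash
python3 -m creep '[{"claw":-1,"dx":0,"dy":0,"dz":-0.5,"rx":0,"ry":0,"rz":0},{"claw":-1,"dx":0,"dy":0,"dz":-2,"rx":0,"ry":0,"rz":0},{"claw":-1,"dx":0,"dy":0,"dz":-3,"rx":0,"ry":0,"rz":0},{"claw":-1,"dx":0,"dy":0,"dz":-3,"rx":0,"ry":0,"rz":0},{"claw":-1,"dx":-2,"dy":0,"dz":-3,"rx":0,"ry":0,"rz":0},{"claw":-1,"dx":-3,"dy":0,"dz":-3,"rx":0,"ry":0,"rz":0},{"claw":-1,"dx":-3,"dy":0,"dz":-2,"rx":0,"ry":0,"rz":0},{"claw":-1,"dx":-3,"dy":0,"dz":-1,"rx":0,"ry":0,"rz":0},{"claw":-1,"dx":0,"dy":0,"dz":0,"rx":0,"ry":0,"rz":0},{"claw":-1,"dx":0,"dy":0,"dz":0,"rx":0,"ry":0,"rz":0}]' 15
python3 - <<'E'
from h import *
cs()
c=cam("wrist"); save("w12",c[0]); c=cam("side"); save("s12",c[0]); save("s12z",cv2.resize(c[0][120:280,220:380],None,fx=3.7,fy=3.7,interpolation=cv2.INTER_CUBIC))
E
```

```text
time: 17.95
ee_pos: [0.4733, -0.0454, 0.2759]
tcp_rot: [-2.486, -1.919, 0.003]
wrist_force: [0.8, 0.5, 0.3]
opening: -0.0
t 17.95 case x 1.6 y -173.7 z 275.9 mm F y 0.6 z 0.3 x 0.6
```

View pics/w12.png

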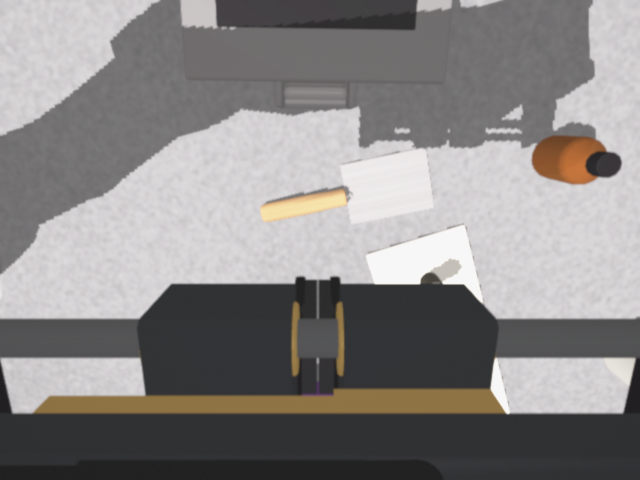

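View pics/s12.png

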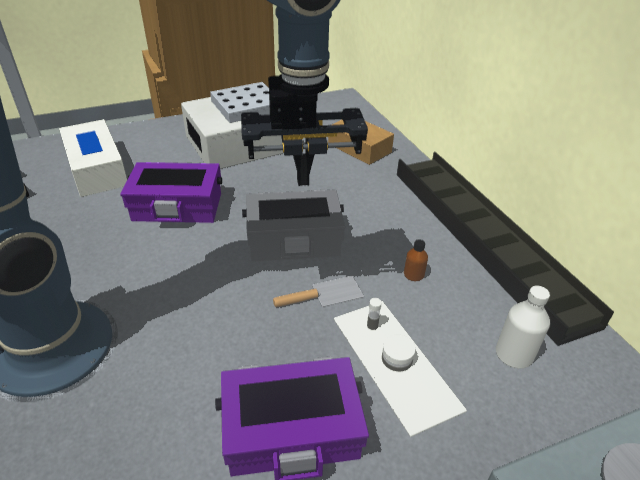

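View pics/s12z.png

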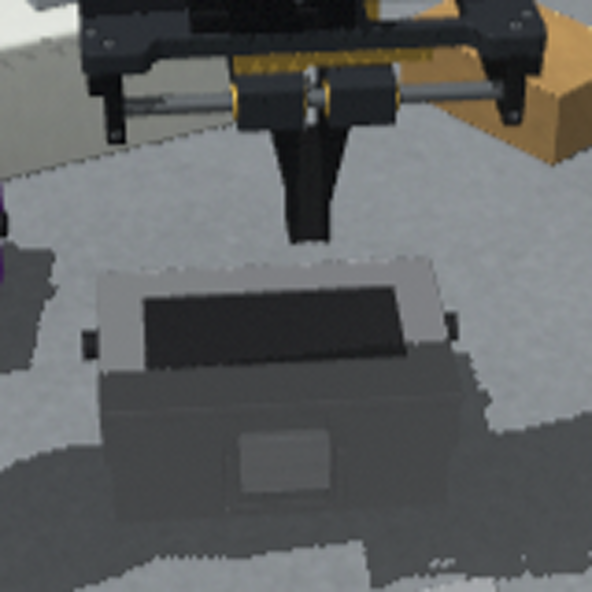

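```bash
python3 -c "
from workcell import bot
print(bot.hand_in())"
```

```text
the job is handed in; nothing more can be done
None
```

The jar is in the empty pocket and the lid is shut on the catch. I handed the job in at about 18 s of the 72 s allowed.

- **Jar:** I gripped it by the cap (39.6 mm opening against a 40 mm cap). I lowered it into the pocket until I felt the floor, with 4 N at the height expected. After release, the pictures showed it standing upright and level with jar_b.
- **Lid:** I swung it over from behind with about 1 N, then pressed it down at the middle, about 10 mm from its free edge. The readings, one per short step, peaked at about 11 N. The force then fell to 0 as the lid clicked over ahead of the fingers. I went on down until it met a firm stop at 92 mm, where the highest reading was 19 N. That is under the 25 N limit, but higher than I needed after the click.
- **Last pictures:** With the gripper well clear, the lid stayed shut. The squat jar, vial, amber bottle and spatula looked unmoved.
- **Disagreements:** The wrist camera and the top camera differed by about 2 to 5 mm on the jar and pocket positions. I used values between the two, then checked the jar against the pocket rim in the wrist view before lowering it. I judged the shut lid from the force readings and pictures and did not measure its final angle.

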